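Clamp an arbor with the ratchet knob

TASK

Stand the stepped steel arbor upright in the bench clamp, between the sprung pad and the V-shaped fence, and let go of it. Then turn the bar knob clockwise, click by click, until the pad has pushed the arbor against the fence and its spring is squeezed about half-way (between 4 and 10 mm of its 16 mm, so 8 to 20 N), and let go with the pawl caught there so that the arbor stays clamped. Never squeeze the arbor harder than 25 N, and leave the other things alone.

Things in the scene. Friction and masses are not known exactly. Their poses are not given: they have to be found in the camera images.
- arbor: The loose workpiece: a grey steel stepped arbor, standing; 98 mm tall, 0.42 kg (20 % either way). Lower part 43 mm in diameter up to 56 mm; above it an upright shank 23 mm in diameter from 56 to 98 mm, best grasped there. Origin: centre of its underside; z up.
- clamp: The fixed ratchet clamp: a dark steel plate 275 x 124 x 12 mm flat on the bench. Origin on the bench, mid-width; x runs from the knob end (-165 mm) to the fence end (+110 mm), z up. On it, from -x to +x: toothed wheel with knob (axis x -105, y 0), jaw (53 mm high) with sprung pad, room for the arbor, V fence (48 mm high) that opens to -x. The pad pushes the arbor over the plate into the V.
- knob_grip (a point): Point on the knob's axis at mid-height of its black bar, 80 mm over the bench; turns with the knob. The bar is 60 mm long (this point's x), 18 mm thick (its y) and reaches from 66 to 98 mm over the bench. Below it: a 16 mm stem, and the toothed wheel (72 mm across, top at 35 mm).
- wheel (a joint): Turn of knob and wheel in rad: 0 at the start, growing clockwise seen from above, to 3.5. 12 teeth: the sprung pawl drops in at 0.524, 1.047, 1.571 and so on (turn about 0.04 past). Let go, the wheel falls back to the last tooth caught (within 0.03) and never past it, so the knob can be gripped anew between clicks. A click advances the jaw 5 mm (9.55 mm per rad).
- pad: Black pressing pad, 36 mm wide, 32 high, on a 12 mm plunger ahead of the jaw. Origin: middle of its pressing face, 37 mm over the bench; x as the clamp's. At the start it is at clamp x = -0.5 mm, with 20 mm of plunger showing between jaw and pad. Untouched it stands at -0.5 mm + 9.55 mm x wheel. Its spring gives 2 N per mm pushed back, from 0, to a stop at 16 mm.
- seat (a point): Point on the plate's upper face (clamp x 25.5, y 0, z 12 mm), axes as the clamp's: stand the arbor with its underside's centre here. At the start it fits freely up to 4 mm off along x and 6 mm along y. The fence can be set along its slots and is not measured: an arbor resting in its V stands 4.5 to 12.5 mm further along +x than this point, at y = 0.
- hub (a point): Point on the wheel's axis, on top of the toothed wheel. Torque the knob needs clockwise: 0.024 to 0.038 N m for the weak return spring, 0.01 to 0.02 for friction and the pawl riding up a tooth, 0.03 per rad/s of damping, and the pad's load F times 0.00955 m (0.1 N m at 10 N, 0.2 at 20 N). Held still just past a click, the hand feels the spring and the load.
- brass_tee: Bystander: a brass tee fitting lying on the bench, 101 x 24 x 55 mm; origin at its underside.
- tube_stub: Bystander: a plated flared tube stub, standing, 26 mm in diameter, 63 mm tall; origin at its underside.
- coupler_small: Bystander: a small plated barb coupler lying on the bench, 68 x 31 x 27 mm; origin at its underside.
Mind the look-alikes: they are no part of the job. Leave any pink or red look-alike of the arbor alone.

How it is judged:
By the outcome, as a careful person would: the job done as asked, in the order asked, and still so for the second after the job is handed in, with the robot touching nothing.
It also fails if it takes over 70 s, if anything falls off the work surface, if the arm or the gripper's body presses on something with over 40 N, if the wrist force passes 120 N, or if a joint passes its speed limit or range.

ROBOT

A 6-joint arm with a two-finger parallel gripper is mounted at the origin on a cart in front of the work surface, level with it; the furniture and walls round the work are solid. World frame = base frame: x ahead of the robot, y to its left, z up, the work surface at z = 0. Lengths are in m, angles in rad, forces in N, time in s.
With the tool pointing down it reaches from about 0.35 to 0.875 m from the base axis. Payload 4.2 kg.
Tool frame: the origin (TCP) lies on the centre line of the jaws, within the pads' length; the fingertips stand 22 mm ahead of it and the grasp point (between the pads) lies 3 mm ahead of it; z points along the fingers, y is the direction in which the jaws open and shut (so a half turn about z gives the same grasp; the last joint's range is limited). The gripper opens to 85 mm and grips with 20 to 120 N. Pads are 22 mm wide; open, the fingers measure 114 mm over their backs; the gripper's body (76 mm by 85 mm) begins 54 mm behind the grasp point. The pads swing forward as they close: fully open they stand 13 mm farther back than shut.
Start: joints at [1.435, 0.385, 0.008, 0, -1.194, -0.259], TCP at [0.24, 0.577, 0.253] pointing down, gripper open.
Joint ranges: [-3.14, 3.14], [-1.21, 2.06], [-1.07, 1.41], [-3.16, 2.05], [-2.99, -0.16], [-3.1, 3.1]. Speed limits (rad/s): [2.79, 2.79, 3.14, 3.14, 3.14, 3.14].

INTERFACE

Orientations are given as a unit quaternion [x, y, z, w].
In Python, from station import env gives the robot as it stands.
- The arm moves only by the tool jog_arm, never from a script. Its argument "steps" is text: rows parted by semicolons, each of 7 numbers parted by spaces: the shift along the tool's x, y, z in mm, then the turn, a rotation vector about the tool's x, y, z in degrees, then the opening, from 0 (shut) to 1 (fully open). A call has 1 to 12 rows; each row is the pose to reach, as a shift and turn from the pose commanded when the call began, along the tool's axes at that moment; what a row does not reach only later rows make up. A row lasts 1/12 s, in which the tool goes at most 41.7 mm and 7.16 degrees, less where a joint would pass 70% of its speed; a pose out of reach is approached as far as the arm can. A call with a gripper value outside its range is refused whole. The fingers move at their own pace and stop on an object; "newtons" is the grip in N (left out, the last holds). Time passes only in rows, so rows that repeat a pose let the fingers close. It gives the time, the measured TCP pose, the force and the opening at its end, in the units of the state.
- env.get_state(): the state, without advancing time (a new reading comes with each control period).
- env.capture(name): name is "scene" or "top"; returns a dict with "img" (420x560x3 uint8, red, green, blue), "z_map" (420x560 float32, m along the optical axis (not along the pixel's ray), 0 where there is no reading), "intrinsics" (3x3 intrinsics, pixels), "rvec" (rotation vector, rad) and "tvec" (3), from world to camera coordinates, as OpenCV has them. Camera axes: x right, y down, z forward; pixel columns grow to the right and rows downward; lengths in m; the calibration is good to about 2 mm. A picture is of the moment at which its call begins.
- env.finish_job(): hands the job in, once; it reports no verdict.
The state is a dict: "t": time; "joint_positions": joint angles; "dq": joint speeds; "effort": joint torques, N m; "position": TCP position; "ee_rot": TCP orientation; "wrist_force": force on the tool from outside, world axes, zero at the start; "moment": the same for the moment, N m; "opening": opening from 0.0 (shut) to 1.0 (fully open).
Only numpy, scipy, OpenCV 4.12 (cv2) and the standard library are available. Lean on these libraries where they do the work, as an engineer would, in place of code of your own. Each camera call takes 0.05 s, during which the arm holds its last target.

## Working session

There is one attempt and no reset: what is moved stays moved. The work goes in short steps, Python scripts to look and compute and a tool call to move; the robot and the scene stay as the last step left them, time stands still between calls to the robot, and variables do not carry over. Pictures are saved under pics/ and viewed, and the job is handed in when it is done.

Besides the shell and the picture viewer there is one more tool, called after ">>>" in YAML: its name, and indented under it one key for each argument. jog_arm: Moves the arm, as the interface text tells. Its arguments: {"type":"object","properties":{"steps":{"type":"string"},"newtons":{"type":"number"}},"required":["steps"]}

```bash
mkdir -p pics; ls; cat > h.py <<'E'
import numpy as np, cv2
from station import env
from scipy.spatial.transform import Rotation as R
def cap(n,tag=None):
    c=env.capture(n)
    if tag: cv2.imwrite(f'pics/{tag}.png',c['img'][:,:,::-1])
    return c
def cloud(c):
    K=np.array(c['intrinsics']);z=c['z_map'];h,w=z.shape
    u,v=np.meshgrid(np.arange(w),np.arange(h))
    p=np.stack([(u-K[0,2])/K[0,0]*z,(v-K[1,2])/K[1,1]*z,z],-1)
    Rm=cv2.Rodrigues(np.array(c['rvec'],float))[0]
    P=(p-np.array(c['tvec']).ravel())@Rm
    P[z==0]=np.nan
    return P
def ray(c,u,v,h):
    K=np.array(c['intrinsics']);Rm=cv2.Rodrigues(np.array(c['rvec'],float))[0]
    o=-Rm.T@np.array(c['tvec']).ravel();d=Rm.T@np.linalg.inv(K)@np.array([u,v,1.])
    return o+d*(h-o[2])/d[2]
E
python3 - <<'E'
from h import *
a=cap('scene','s0');b=cap('top','t0')
for c in(a,b):
    Rm=cv2.Rodrigues(np.array(c['rvec'],float))[0];print(-Rm.T@np.array(c['tvec']).ravel(),Rm[2],c['intrinsics'])
s=env.get_state();print(s)
E
```

```text
pics
[ 0.04205156 -0.79716042  0.59051512] [ 0.51455653  0.71429235 -0.47436063] [[497.48689683   0.         276.9095307 ]
 [  0.         497.48689683 208.68349041]
 [  0.           0.           1.        ]]
[ 0.45482485 -0.03858444  1.26458413] [ 0.11585827 -0.02377915 -0.99298107] [[499.20241287   0.         285.97632286]
 [  0.         499.20241287 205.03700135]
 [  0.           0.           1.        ]]
{'t': 0.1, 'joint_positions': array([ 1.43458515e+00,  3.85507436e-01,  6.76759471e-03, -4.16833880e-04,
       -1.19398176e+00, -2.58597442e-01]), 'dq': array([-0.00076472, -0.00309481,  0.00233266,  0.00221606, -0.001023  ,
        0.0003278 ]), 'effort': array([ 5.78673444e-04, -3.93317342e+01,  1.88931030e+01,  4.19785827e+00,
       -2.56493877e-03,  5.48064463e-06]), 'position': array([0.2402003 , 0.576494  , 0.25231884]), 'ee_rot': array([ 9.80563406e-01, -1.96200005e-01, -1.34488217e-04,  9.72681809e-04]), 'wrist_force': array([-0.23132421, -0.54762888, -0.21306379]), 'moment': array([ 0.0113821 ,  0.03208641, -0.02194562]), 'opening': 1.003064846791018}
```

View pics/s0.png

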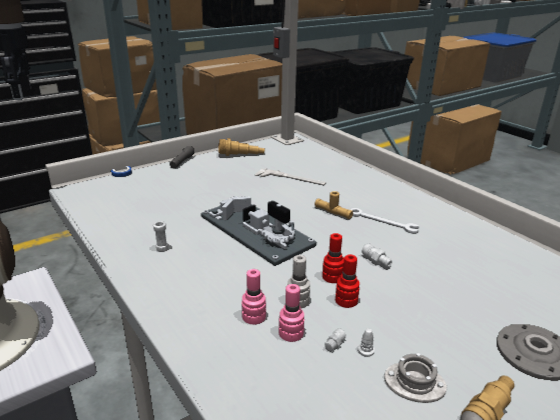

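View pics/t0.png

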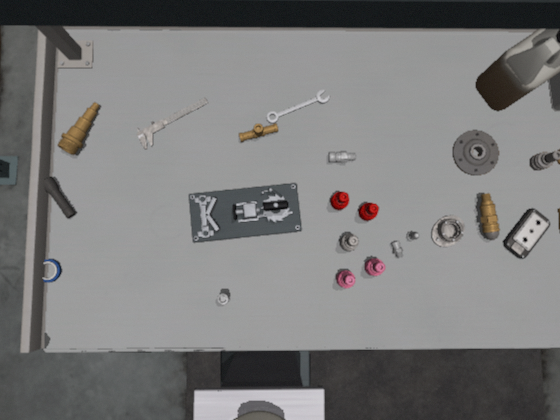

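```bash
python3 - <<'E'
from h import *
b=cap('top');P=cloud(b);img=b['img'][:,:,::-1]
for (u,v) in [(348,241),(346,278),(375,267),(340,200),(369,211),(193,195),(295,187),(299,229),(195,238),(275,205),(262,410),(224,297),(500,90)]:
    print((u,v),P[v,u].round(4))
cr=cv2.resize(img[170:310,180:400],None,fx=3.6,fy=3.6,interpolation=cv2.INTER_CUBIC);cv2.imwrite('pics/t1.png',cr)
a=cap('scene');cr=cv2.resize(a['img'][180:345,190:400,::-1],None,fx=3.6,fy=3.6,interpolation=cv2.INTER_CUBIC);cv2.imwrite('pics/s1.png',cr)
E
```

```text
(348, 241) [ 0.5058 -0.2111  0.0991]
(346, 278) [ 0.4201 -0.205   0.0974]
(375, 267) [ 0.4451 -0.273   0.0988]
(340, 200) [ 0.6031 -0.1947  0.0942]
(369, 211) [ 0.5768 -0.2634  0.0928]
(193, 195) [0.6265 0.1652 0.0158]
(295, 187) [ 0.6468 -0.0917  0.0133]
(299, 229) [ 0.5401 -0.1009  0.0137]
(195, 238) [0.5184 0.1582 0.0176]
(275, 205) [ 0.5908 -0.0407  0.1008]
(262, 410) [ 0.1    -0.0078 -0.0026]
(224, 297) [0.3757 0.0815 0.0529]
(500, 90) [ 0.8718 -0.5901  0.1004]
```

View pics/t1.png

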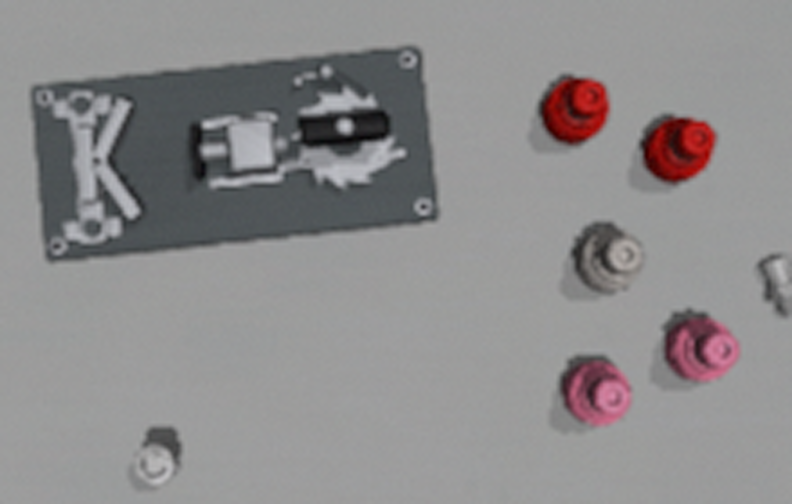

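View pics/s1.png

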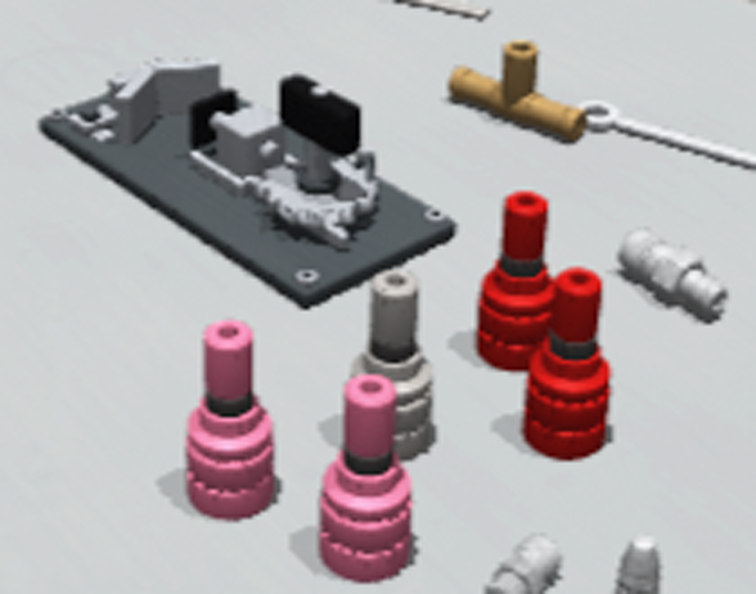

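```bash
python3 - <<'E'
from h import *
Ps=[]
for n in('top','scene'):
    c=cap(n);P=cloud(c);img=c['img'].astype(int)
    m=(np.hypot(P[...,0]-.507,P[...,1]+.211)<.04)
    for lo,hi in((.09,.105),(.06,.085)):
        q=P[m&(P[...,2]>lo)&(P[...,2]<hi)];print(n,'shank',lo,len(q),np.nanmedian(q,0),(np.nanmin(q,0)+np.nanmax(q,0))/2,np.ptp(q,0))
    # top ring centroid by ray
    mm=m&(P[...,2]>.0935); v,u=np.nonzero(mm); print('px',u.mean(),v.mean(),ray(c,u.mean(),v.mean(),.098))
    # plate
    near=(P[...,0]>.49)&(P[...,0]<.68)&(P[...,1]>-.15)&(P[...,1]<.22)
    g=img.sum(2)
    pm=(near&((P[...,2]>.022)|((g<330)))).astype(np.uint8)
    pm=cv2.morphologyEx(pm,cv2.MORPH_CLOSE,np.ones((5,5)))
    cs,_=cv2.findContours(pm,cv2.RETR_EXTERNAL,cv2.CHAIN_APPROX_NONE)
    k=max(cs,key=cv2.contourArea)
    if n=='top':
        pts=np.array([ray(c,p[0][0],p[0][1],.012)[:2] for p in k])
        r=cv2.minAreaRect((pts*1000).astype(np.float32));print('plate',r,cv2.boxPoints(r))
    # knob bar, black on z .09..
    kb=near&(P[...,2]>.09); v,u=np.nonzero(kb);print('bar',len(u),u.mean(),v.mean(),ray(c,u.mean(),v.mean(),.098))
    q=P[kb];
    if n=='top': print(cv2.minAreaRect((q[:,:2]*1000).astype(np.float32)))
    kb=near&(P[...,2]>.045)&(P[...,2]<.062)&(P[...,1]<.06); q=P[kb]; print('jaw',len(q),np.median(q,0))
    kb=near&(P[...,2]>.04)&(P[...,2]<.062)&(P[...,1]>.07); q=P[kb]; print('fence',len(q),np.median(q,0),q.min(0),q.max(0))
E
```

```text
top shank 0.09 75 [ 0.50586139 -0.22294796  0.09722022] [ 0.50691245 -0.22191029  0.09602695] [0.02123839 0.02202988 0.0117897 ]
top shank 0.06 18 [ 0.5022211  -0.21314341  0.07089038] [ 0.50457928 -0.21686036  0.07275666] [0.01999724 0.01165963 0.02351775]
px 352.5820895522388 240.7462686567164 [ 0.50636609 -0.2220536   0.098     ]
plate ((583.1061401367188, 35.55145263671875), (124.06658935546875, 273.5606689453125), 5.836503505706787) [[ 507.48523  165.31458]
 [ 535.3036  -106.82801]
 [ 658.72705  -94.21167]
 [ 630.9087   177.93091]]
bar 189 274.8941798941799 205.47089947089947 [ 0.58997864 -0.0404437   0.098     ]
((590.3959350585938, -40.03486251831055), (17.920740127563477, 59.39392852783203), 6.36964750289917)
jaw 193 [0.58225094 0.02497235 0.05241125]
fence 226 [0.57337458 0.12071411 0.04608455] [0.53398228 0.09791568 0.04004401] [0.61520572 0.14349027 0.05455739]
scene shank 0.09 111 [ 0.50279011 -0.22725185  0.09552371] [ 0.50488455 -0.22589236  0.09459883] [0.02442999 0.02324515 0.00912955]
scene shank 0.06 154 [ 0.49792151 -0.23259227  0.07262476] [ 0.50294464 -0.22599737  0.07233536] [0.02219038 0.02321995 0.02463216]
px 299.0722891566265 258.5421686746988 [ 0.50171693 -0.22832725  0.098     ]
bar 148 278.22297297297297 206.90540540540542 [ 0.58314877 -0.05064098  0.098     ]
jaw 219 [0.58195342 0.01696703 0.05099372]
fence 159 [0.5759285  0.11442049 0.04485239] [0.53309796 0.09175066 0.04008126] [0.61291453 0.14182648 0.04895153]
```

```bash
cat >> h.py <<'E'
def rel(x,y,z,yaw):
    """shift (mm) and rotvec (deg) to tool-down pose whose tool y axis is at world angle yaw deg (mod 180)"""
    s=env.get_state();R0=R.from_quat(s['ee_rot']);p0=np.array(s['position'])
    best=None
    for k in(0,180):
        a=np.radians(yaw+k);ty=np.array([np.cos(a),np.sin(a),0]);tz=np.array([0,0,-1.]);tx=np.cross(ty,tz)
        rv=(R0.inv()*R.from_matrix(np.c_[tx,ty,tz])).as_rotvec(degrees=True)
        if best is None or np.linalg.norm(rv)<np.linalg.norm(best):best=rv
    print('t',round(s['t'],2),'pos',p0.round(4),'j6',s['joint_positions'][5].round(2),'F',s['wrist_force'].round(2),'M',s['moment'].round(3),'op',round(s['opening'],3))
    print('shift',(R0.inv().apply(np.array([x,y,z])-p0)*1000).round(1),'rot',best.round(2),'tool axes x,y,z:',R0.as_matrix().T.round(3).tolist())
E
python3 - <<'E'
from h import *
rel(.506,-.222,.2,90)
E
```

```text
t 0.3 pos [0.2403 0.5768 0.253 ] j6 -0.26 F [-0.36 -0.46 -0.46] M [ 0.01  -0.016  0.001] op 0.997
shift [552.5 635.1  53.4] rot [  0.04   0.   -22.62] tool axes x,y,z: [[0.923, -0.385, 0.0], [-0.385, -0.923, 0.001], [-0.0, -0.001, -1.0]]
```

>>> jog_arm:
  steps: "552 635 53 0 0 -22.6 1;552 635 53 0 0 -22.6 1;552 635 53 0 0 -22.6 1;552 635 53 0 0 -22.6 1;552 635 53 0 0 -22.6 1;552 635 53 0 0 -22.6 1;552 635 53 0 0 -22.6 1;552 635 53 0 0 -22.6 1;552 635 53 0 0 -22.6 1;552 635 53 0 0 -22.6 1;552 635 53 0 0 -22.6 1;552 635 53 0 0 -22.6 1"
  newtons: 60

```text
t: 1.3
position: [0.3978, 0.1015, 0.2223]
ee_rot: [1.0, 0.0, 0.001, -0.0]
wrist_force: [0.7, 0.6, -0.2]
opening: 0.998
```

```bash
python3 - <<'E'
from h import *
rel(.506,-.222,.2,90)
E
```

```text
t 1.3 pos [0.3978 0.1015 0.2223] j6 0.92 F [ 0.73  0.63 -0.2 ] M [ 0.02  -0.114  0.   ] op 0.998
shift [108.  323.6  22.1] rot [-0.05 -0.07  0.03] tool axes x,y,z: [[1.0, 0.001, 0.001], [0.001, -1.0, -0.001], [0.001, 0.001, -1.0]]
```

>>> jog_arm:
  steps: "108 324 22 0 0 0 1;108 324 22 0 0 0 1;108 324 22 0 0 0 1;108 324 22 0 0 0 1;108 324 22 0 0 0 1;108 324 22 0 0 0 1;108 324 22 0 0 0 1;108 324 22 0 0 0 1;108 324 22 0 0 0 1;108 324 22 0 0 0 1;108 324 22 0 0 0 1"

```text
t: 2.22
position: [0.5052, -0.2209, 0.1993]
ee_rot: [1.0, -0.001, -0.001, -0.0]
wrist_force: [-0.2, 0.2, -0.2]
opening: 1.0
```

```bash
python3 - <<'E'
from h import *
a=cap('scene','s2')
cv2.imwrite('pics/s2c.png',cv2.resize(a['img'][150:360,190:450,::-1],None,fx=2.8,fy=2.8,interpolation=cv2.INTER_CUBIC))
rel(.506,-.2225,.083,90)
E
```

```text
t 2.27 pos [ 0.5051 -0.2202  0.1997] j6 1.69 F [ 0.09 -0.08 -0.17] M [ 0.013 -0.002  0.01 ] op 1.004
shift [  1.    2.4 116.7] rot [-0.02  0.04 -0.03] tool axes x,y,z: [[1.0, -0.0, -0.001], [-0.0, -1.0, -0.0], [-0.001, 0.0, -1.0]]
```

View pics/s2c.png

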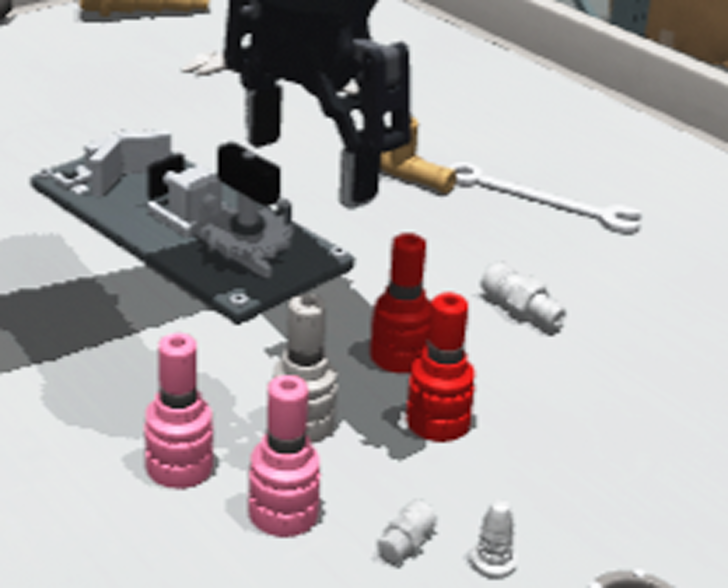

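>>> jog_arm:
  steps: "1 2 25 0 0 0 1;1 2 50 0 0 0 1;1 2 75 0 0 0 1;1 2 95 0 0 0 1;1 2 110 0 0 0 1;1 2 117 0 0 0 1;1 2 117 0 0 0 1"

```text
t: 2.85
position: [0.5057, -0.2212, 0.0819]
ee_rot: [1.0, 0.001, -0.001, -0.0]
wrist_force: [0.3, 0.4, 0.2]
opening: 0.997
```

```bash
python3 - <<'E'
from h import *
a=cap('scene');b=cap('top','t3')
cv2.imwrite('pics/s3c.png',cv2.resize(a['img'][180:345,210:400,::-1],None,fx=3,fy=3,interpolation=cv2.INTER_CUBIC))
rel(.506,-.2225,.083,90)
E
```

```text
t 2.95 pos [ 0.5072 -0.222   0.0839] j6 1.69 F [0.37 0.24 0.42] M [-0.006 -0.039  0.   ] op 0.998
shift [-1.2  0.5  0.9] rot [ 0.03 -0.08  0.08] tool axes x,y,z: [[1.0, 0.001, 0.001], [0.001, -1.0, 0.0], [0.001, -0.0, -1.0]]
```

View pics/s3c.png

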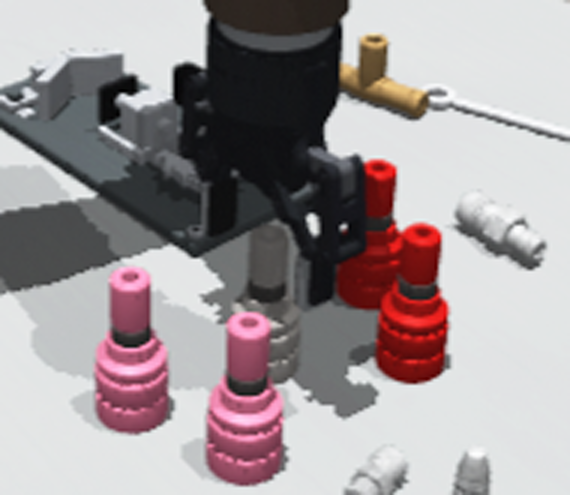

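>>> jog_arm:
  steps: "0 0 0 0 0 0 0.5;0 0 0 0 0 0 0.3;0 0 0 0 0 0 0.1;0 0 0 0 0 0 0;0 0 0 0 0 0 0;0 0 0 0 0 0 0;0 0 0 0 0 0 0;0 0 0 0 0 0 0"
  newtons: 60

```text
t: 3.62
position: [0.5068, -0.223, 0.0834]
ee_rot: [1.0, -0.0, 0.0, 0.0]
wrist_force: [-1.3, -0.4, 3.8]
opening: 0.26
```

```bash
python3 - <<'E'
from h import *
a=cap('scene')
cv2.imwrite('pics/s4c.png',cv2.resize(a['img'][180:345,210:400,::-1],None,fx=3,fy=3,interpolation=cv2.INTER_CUBIC))
rel(.506,-.2225,.083,90)
E
```

```text
t 3.67 pos [ 0.5068 -0.223   0.0834] j6 1.69 F [-0.82 -1.38  3.86] M [-0.214  0.285  0.045] op 0.261
shift [-0.8 -0.5  0.4] rot [ 0.03 -0.04 -0.01] tool axes x,y,z: [[1.0, -0.0, 0.001], [-0.0, -1.0, 0.0], [0.001, -0.0, -1.0]]
```

View pics/s4c.png

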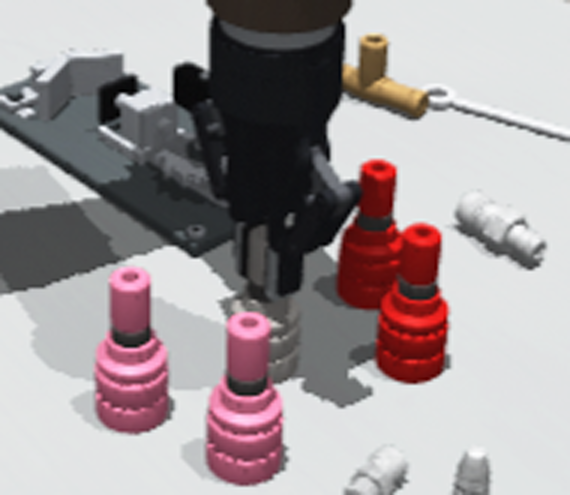

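>>> jog_arm:
  steps: "0 0 -10 0 0 0 0;0 0 -30 0 0 0 0;0 0 -60 0 0 0 0;0 0 -90 0 0 0 0;0 0 -120 0 0 0 0;0 0 -140 0 0 0 0;0 0 -140 0 0 0 0;0 0 -140 0 0 0 0"

```text
t: 4.33
position: [0.5062, -0.2222, 0.2229]
ee_rot: [1.0, -0.0, 0.0, -0.001]
wrist_force: [0.1, 0.3, -5.0]
opening: 0.262
```

```bash
python3 - <<'E'
from h import *
a=cap('scene');c=a;b=cap('top','t5')
cv2.imwrite('pics/s5c.png',cv2.resize(a['img'][130:330,200:400,::-1],None,fx=3,fy=3,interpolation=cv2.INTER_CUBIC))
P=cloud(a)
m=(np.hypot(P[...,0]-.507,P[...,1]+.222)<.045)&(P[...,2]>.12)&(P[...,2]<.22)
for z in np.arange(.13,.24,.01):
    q=P[m&(abs(P[...,2]-z)<.005)]
    if len(q): print(z.round(3),len(q),np.median(q,0).round(4),np.ptp(q,0).round(3))
rel(.5775,.0888,.223,90)
E
```

```text
0.14 67 [ 0.4902 -0.2385  0.1426] [0.034 0.035 0.007]
0.15 128 [ 0.4908 -0.2391  0.1503] [0.04  0.038 0.01 ]
0.16 126 [ 0.4918 -0.2384  0.159 ] [0.038 0.03  0.01 ]
0.17 148 [ 0.4919 -0.2388  0.1711] [0.039 0.034 0.01 ]
0.18 174 [ 0.4931 -0.2353  0.182 ] [0.041 0.039 0.009]
0.19 109 [ 0.4966 -0.2324  0.1905] [0.026 0.031 0.01 ]
0.2 69 [ 0.4949 -0.2282  0.2008] [0.025 0.038 0.01 ]
0.21 128 [ 0.4953 -0.2354  0.2102] [0.019 0.052 0.01 ]
0.22 64 [ 0.4956 -0.2333  0.2175] [0.019 0.051 0.005]
t 4.43 pos [ 0.505  -0.2221  0.2206] j6 1.69 F [ 0.29 -0.67 -5.06] M [-0.03  -0.003 -0.017] op 0.259
shift [  72.1 -310.9   -2.1] rot [-0.11  0.26 -0.06] tool axes x,y,z: [[1.0, -0.001, -0.005], [-0.001, -1.0, -0.002], [-0.005, 0.002, -1.0]]
```

View pics/s5c.png

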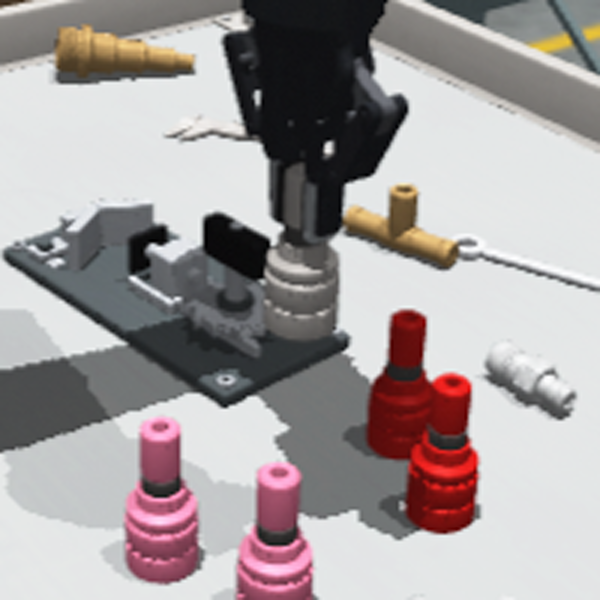

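>>> jog_arm:
  steps: "10 -40 0 0 0 0 0;20 -80 0 0 0 0 0;30 -120 0 0 0 0 0;39 -160 0 0 0 0 0;48 -200 0 0 0 0 0;57 -240 0 0 0 0 0;64 -270 0 0 0 0 0;69 -295 0 0 0 0 0;72 -311 0 0 0 0 0;72 -311 0 0 0 0 0;72 -311 0 0 0 0 0"

```text
t: 5.35
position: [0.5778, 0.0886, 0.2208]
ee_rot: [1.0, 0.0, -0.002, 0.001]
wrist_force: [0.2, -0.4, -3.7]
opening: 0.262
```

```bash
python3 - <<'E'
from h import *
rel(.5775,.0888,.150,90)
E
```

```text
t 5.35 pos [0.5778 0.0886 0.2208] j6 1.14 F [ 0.19 -0.45 -3.69] M [-0.059 -0.045  0.014] op 0.262
shift [-0.  -0.3 70.8] rot [0.09 0.24 0.04] tool axes x,y,z: [[1.0, 0.001, -0.004], [0.001, -1.0, 0.001], [-0.004, -0.001, -1.0]]
```

>>> jog_arm:
  steps: "0 0 20 0 0 0 0;0 0 40 0 0 0 0;0 0 58 0 0 0 0;0 0 66 0 0 0 0;0 0 68 0 0 0 0;0 0 68 0 0 0 0;0 0 68 0 0 0 0"

```text
t: 5.93
position: [0.5794, 0.0879, 0.1559]
ee_rot: [1.0, -0.0, 0.001, -0.0]
wrist_force: [0.4, 0.8, -2.8]
opening: 0.261
```

```bash
python3 - <<'E'
from h import *
a=cap('scene');b=cap('top')
cv2.imwrite('pics/s6c.png',cv2.resize(a['img'][120:270,180:350,::-1],None,fx=4,fy=4,interpolation=cv2.INTER_CUBIC))
cv2.imwrite('pics/t6c.png',cv2.resize(b['img'][150:270,160:330,::-1],None,fx=4,fy=4,interpolation=cv2.INTER_CUBIC))
P=cloud(a)
m=(np.hypot(P[...,0]-.577,P[...,1]-.089)<.045)&(P[...,2]>.06)
for z in np.arange(.07,.15,.01):
    q=P[m&(abs(P[...,2]-z)<.005)]
    if len(q): print(z.round(3),len(q),np.median(q,0).round(4),np.ptp(q,0).round(3))
rel(.5775,.0888,.095,90)
E
```

```text
0.07 17 [0.5672 0.0708 0.0734] [0.035 0.022 0.003]
0.08 73 [0.5676 0.0697 0.0798] [0.036 0.028 0.01 ]
0.09 73 [0.5655 0.0722 0.0891] [0.037 0.036 0.01 ]
0.1 77 [0.5675 0.0706 0.1   ] [0.041 0.034 0.01 ]
0.11 78 [0.5681 0.0727 0.1096] [0.04  0.032 0.01 ]
0.12 86 [0.5694 0.0771 0.1176] [0.042 0.039 0.01 ]
0.13 46 [0.569  0.0786 0.1284] [0.026 0.035 0.009]
0.14 61 [0.5683 0.0739 0.141 ] [0.023 0.043 0.01 ]
t 6.03 pos [0.5795 0.0883 0.1563] j6 1.14 F [-0.12 -0.31 -4.08] M [-0.008  0.032 -0.014] op 0.258
shift [-2.1 -0.4 61.2] rot [-0.05 -0.14 -0.03] tool axes x,y,z: [[1.0, -0.0, 0.003], [-0.0, -1.0, -0.001], [0.003, 0.001, -1.0]]
```

View pics/s6c.png

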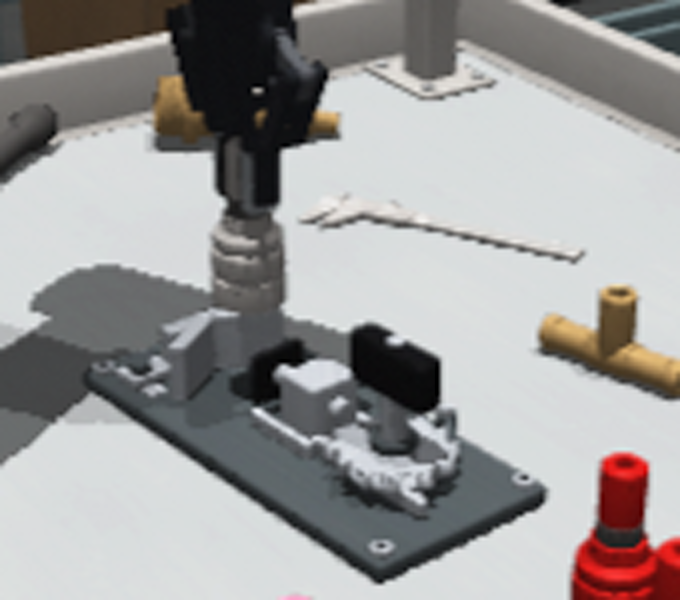

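View pics/t6c.png

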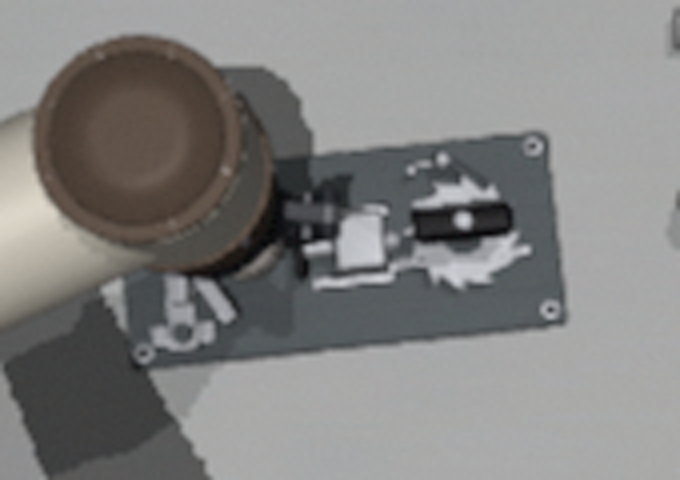

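```bash
python3 - <<'E'
from h import *
from scipy.optimize import least_squares
a=cap('scene')
P=cloud(a)
s=env.get_state();print(s['position'])
m=(np.hypot(P[...,0]-.577,P[...,1]-.089)<.045)&(P[...,2]>.076)&(P[...,2]<.108)
q=P[m];print(len(q))
f=least_squares(lambda c:np.hypot(q[:,0]-c[0],q[:,1]-c[1])-.021,[.577,.089],loss='soft_l1',f_scale=.001);print('arbor scene',f.x,np.std(f.fun))
g=a['img'].sum(2)
# bar top disc
sub=a['img'][196:214,268:292].sum(2);print(sub)
near=(P[...,0]>.53)&(P[...,0]<.64)&(P[...,1]>-.09)&(P[...,1]<.01)&(P[...,2]>.096)
print(P[near].mean(0),near.sum())
# side of bar: points z .068-.095
mm=(P[...,0]>.53)&(P[...,0]<.64)&(P[...,1]>-.09)&(P[...,1]<.01)&(P[...,2]>.068)&(P[...,2]<.094)
r=P[mm];print('side',r.mean(0),np.ptp(r,0))
u=np.array([-.1017,.9948]);v=np.array([-.9948,-.1017]) 
for nm,pts in(('bar',r),('all',P[(P[...,0]>.53)&(P[...,0]<.64)&(P[...,1]>-.09)&(P[...,1]<.01)&(P[...,2]>.068)])):
    print(nm,'along',np.percentile(pts[:,:2]@u,[1,99]),'across',np.percentile(pts[:,:2]@v,[1,99]))
E
```

```text
[0.57935366 0.0883709  0.15615413]
249
arbor scene [0.57744185 0.08777445] 0.0016693596101960125
[[658 659 661 663 662 662 661 660 660 660 660 660 663 660 660 660 662 662
  663 664 664 665 665 668]
 [661 659 660 660 661 658 661 661 662 660 660 663 661 662 660 660 660 660
  662 662 663 665 664 662]
 [660 660 657 659 660 660 664 663 663 663 661 661 662 660 660 660 661 660
  658 661 662 662 663 661]
 [660 661 660 661 663 661 660 660 660 662 662 664 661 662 662 661 660 660
  661 662 661 659 662 662]
 [660 661 660 546 508 546 617 660 660 663 660 661 664 662 662 662 662 663
  661 660 662 664 662 662]
 [544 435 364 222 197 219 298 474 619 661 661 660 660 663 662 662 662 663
  663 664 662 662 663 660]
 [294 159 116  72  76  75  93 180 299 475 620 664 661 660 661 663 661 660
  661 662 662 661 659 662]
 [113  65  68  71  73  76  76  75  93 177 446 623 663 662 660 662 661 662
  661 662 662 662 661 660]
 [ 49  47  46  58  71  72  76  74 244 512 620 649 661 663 662 661 661 660
  662 662 662 663 660 662]
 [ 35  40  41  43  54  66  74  67 255 509 637 662 558 373 464 620 661 661
  659 663 662 662 66
[... 372 characters left out ...]
 73  76  73
   72  93 176 359 587 661]
 [ 33  28  33  39  33  33  32  35  36  35  39  44  49  50  61  69  71  73
   71  68  67 114 532 660]
 [ 35  33  34  35  34  31  33  36  39  39  40  35  39  43  51  58  71  77
   75  60  52  42 524 660]
 [ 34  28  35  36  36  37  36  39  35  32  39  35  38  38  38  46  64  66
   56  44  39  31 521 659]
 [172  34  33  29  39  32  36  34  36  31  37  41  38  40  40  39  45  37
   38  35  34  32 522 659]]
[ 0.58769193 -0.04436526  0.09716063] 63
side [ 0.58338913 -0.05026372  0.08169182] [0.02356712 0.05924474 0.025944  ]
bar along [-0.13308793 -0.07474576] across [-0.58919449 -0.5709887 ]
all along [-0.13287792 -0.07478709] across [-0.58906644 -0.57101028]
```

>>> jog_arm:
  steps: "-2 0 10 0 0 0 0;-2 0 22 0 0 0 0;-2 0 34 0 0 0 0;-2 0 44 0 0 0 0;-2 0 52 0 0 0 0;-2 0 57 0 0 0 0;-2 0 57 0 0 0 0;-2 0 57 0 0 0 0"

```text
t: 6.75
position: [0.5769, 0.0883, 0.0978]
ee_rot: [1.0, -0.0, 0.0, 0.0]
wrist_force: [0.1, 0.1, -3.7]
opening: 0.258
```

```bash
python3 - <<'E'
from h import *
a=cap('scene');b=cap('top')
cv2.imwrite('pics/s7c.png',cv2.resize(a['img'][120:270,180:350,::-1],None,fx=4,fy=4,interpolation=cv2.INTER_CUBIC))
rel(.5775,.0888,.095,90)
E
```

```text
t 6.85 pos [0.5772 0.0885 0.0985] j6 1.14 F [ 0.22  0.75 -3.32] M [ 0.046 -0.005 -0.025] op 0.259
shift [ 0.3 -0.3  3.5] rot [-0.02 -0.08 -0.  ] tool axes x,y,z: [[1.0, -0.0, 0.001], [-0.0, -1.0, -0.0], [0.001, 0.0, -1.0]]
```

View pics/s7c.png

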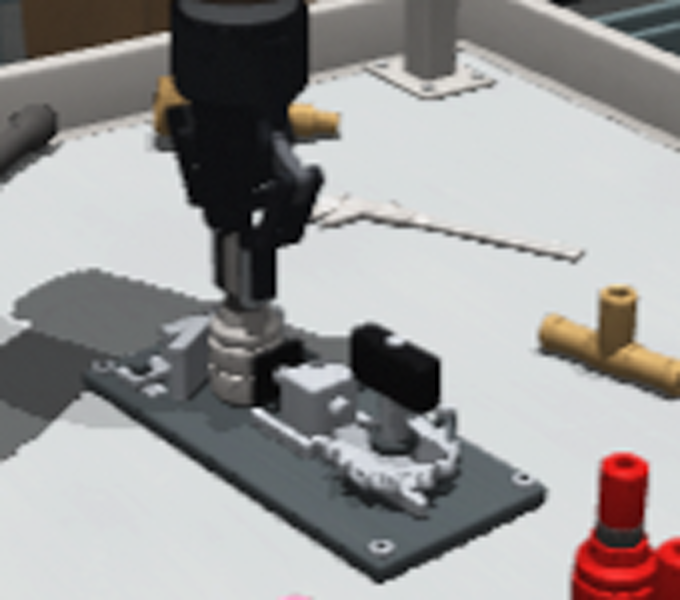

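The arbor (crop 240,360) is between pad (275,370) and fence (190,350) with no side force. Lower the last 3 mm.

>>> jog_arm:
  steps: "0 0 1 0 0 0 0;0 0 2 0 0 0 0;0 0 3 0 0 0 0;0 0 3 0 0 0 0;0 0 3 0 0 0 0"

```text
t: 7.27
position: [0.577, 0.0884, 0.0954]
ee_rot: [1.0, -0.0, 0.0, -0.0]
wrist_force: [0.0, -0.6, -0.8]
opening: 0.261
```

>>> jog_arm:
  steps: "0 0 0.5 0 0 0 0;0 0 0.5 0 0 0 0.3;0 0 0.5 0 0 0 0.4;0 0 0.5 0 0 0 0.6;0 0 0.5 0 0 0 0.6;0 0 0.5 0 0 0 0.6"

```text
t: 7.77
position: [0.5768, 0.0883, 0.0944]
ee_rot: [1.0, -0.0, 0.0, -0.0]
wrist_force: [0.4, 0.1, 0.1]
opening: 0.602
```

>>> jog_arm:
  steps: "0 0 -10 0 0 0 0.6;0 0 -25 0 0 0 0.6;0 0 -50 0 0 0 0.6;0 0 -75 0 0 0 0.6;0 0 -100 0 0 0 1;0 0 -110 0 0 0 1;0 0 -110 0 0 0 1"

```text
t: 8.35
position: [0.5782, 0.0888, 0.2081]
ee_rot: [1.0, 0.0, 0.003, -0.001]
wrist_force: [0.0, -0.0, -0.6]
opening: 0.987
```

```bash
python3 - <<'E'
from h import *
a=cap('scene');b=cap('top')
cv2.imwrite('pics/s8c.png',cv2.resize(a['img'][120:270,180:350,::-1],None,fx=4,fy=4,interpolation=cv2.INTER_CUBIC))
rel(.5907,-.0405,.19,-5.9)
E
```

```text
t 8.45 pos [0.5762 0.0883 0.204 ] j6 1.14 F [ 0.32 -0.9  -0.66] M [-0.045 -0.007  0.004] op 1.0
shift [ 14.6 128.8  14. ] rot [-5.000e-02  0.000e+00 -8.414e+01] tool axes x,y,z: [[1.0, -0.001, -0.001], [-0.001, -1.0, -0.001], [-0.001, 0.001, -1.0]]
```

View pics/s8c.png

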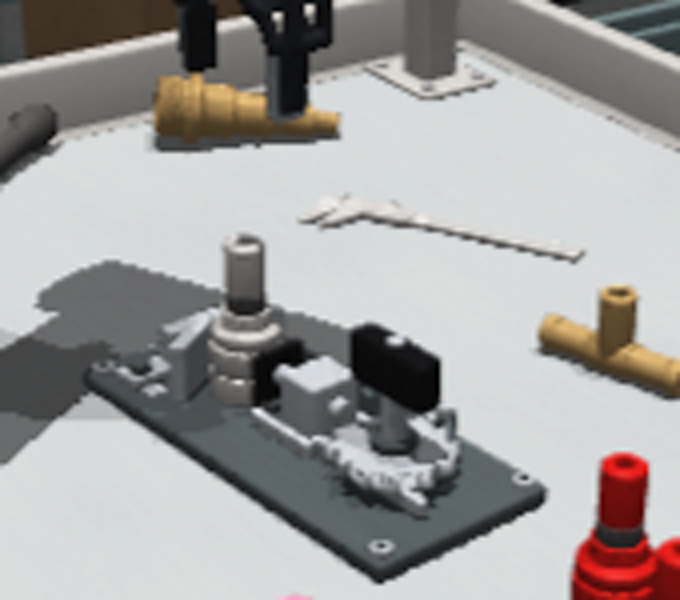

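```bash
python3 - <<'E'
from h import *
rel(.5898,-.0412,.19,5.84)
E
```

```text
t 8.45 pos [0.5762 0.0883 0.204 ] j6 1.14 F [ 0.32 -0.9  -0.66] M [-0.045 -0.007  0.004] op 1.0
shift [ 13.7 129.5  14. ] rot [-0.000e+00  5.000e-02  8.412e+01] tool axes x,y,z: [[1.0, -0.001, -0.001], [-0.001, -1.0, -0.001], [-0.001, 0.001, -1.0]]
```

>>> jog_arm:
  steps: "14 129 14 0 0 84.1 1;14 129 14 0 0 84.1 1;14 129 14 0 0 84.1 1;14 129 14 0 0 84.1 1;14 129 14 0 0 84.1 1;14 129 14 0 0 84.1 1;14 129 14 0 0 84.1 1;14 129 14 0 0 84.1 1;14 129 14 0 0 84.1 1;14 129 14 0 0 84.1 1;14 129 14 0 0 84.1 1;14 129 14 0 0 84.1 1"

```text
t: 9.45
position: [0.5894, -0.0408, 0.1879]
ee_rot: [0.74, -0.672, -0.002, 0.002]
wrist_force: [-0.6, 0.1, 0.0]
opening: 1.0
```

>>> jog_arm:
  steps: "0 0 0 0 0 0 0.6;0 0 0 0 0 0 0.6"

```text
t: 9.62
position: [0.5898, -0.0408, 0.1886]
ee_rot: [0.743, -0.669, -0.001, 0.001]
wrist_force: [-0.0, 0.2, 0.4]
opening: 0.751
```

```bash
python3 - <<'E'
from h import *
rel(.5898,-.0412,.083,5.84)
E
```

```text
t 9.62 pos [ 0.5898 -0.0408  0.1886] j6 -0.1 F [-0.01  0.16  0.4 ] M [-0.008  0.008  0.004] op 0.751
shift [  0.4  -0.3 105.6] rot [ 0.2  -0.    0.17] tool axes x,y,z: [[0.105, -0.994, 0.0], [-0.994, -0.105, 0.003], [-0.003, -0.0, -1.0]]
```

>>> jog_arm:
  steps: "0 0 25 0 0 0 0.6;0 0 50 0 0 0 0.6;0 0 75 0 0 0 0.6;0 0 95 0 0 0 0.6;0 0 105 0 0 0 0.6;0 0 105 0 0 0 0.6;0 0 105 0 0 0 0.6"

```text
t: 10.2
position: [0.5908, -0.0408, 0.0852]
ee_rot: [0.743, -0.669, -0.0, 0.0]
wrist_force: [0.9, 0.4, -0.2]
opening: 0.596
```

```bash
python3 - <<'E'
from h import *
a=cap('scene');b=cap('top')
A=cv2.resize(a['img'][150:270,210:350,::-1],None,fx=4,fy=4,interpolation=cv2.INTER_CUBIC)
cv2.imwrite('pics/s9c.png',A)
rel(.5898,-.0412,.083,5.84)
E
```

```text
t 10.3 pos [ 0.5917 -0.0406  0.0867] j6 -0.1 F [0.35 0.52 0.67] M [ 0.031 -0.047  0.015] op 0.597
shift [0.4 2.  3.7] rot [-0.15 -0.01  0.09] tool axes x,y,z: [[0.103, -0.995, 0.0], [-0.995, -0.103, -0.003], [0.003, 0.0, -1.0]]
```

View pics/s9c.png

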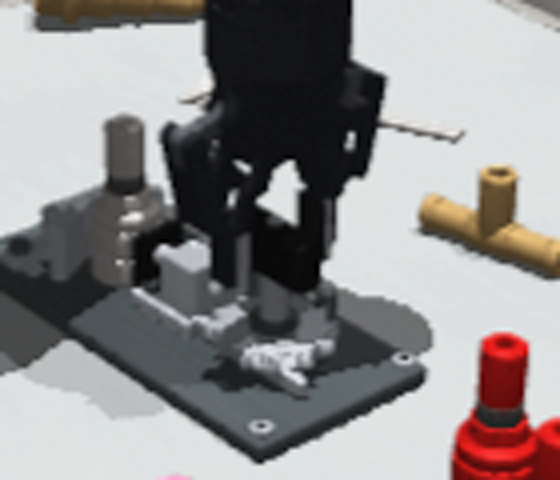

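>>> jog_arm:
  steps: "0 1 2 0 0 0 0.45;0 1 2 0 0 0 0.3;0 1 2 0 0 0 0.2;0 1 2 0 0 0 0.1;0 1 2 0 0 0 0;0 1 2 0 0 0 0;0 1 2 0 0 0 0"
  newtons: 50

```text
t: 10.88
position: [0.5911, -0.0406, 0.0845]
ee_rot: [0.743, -0.67, 0.001, -0.001]
wrist_force: [3.0, 0.3, 4.2]
opening: 0.204
```

```bash
python3 - <<'E'
from h import *
rel(.5898,-.0412,.083,5.84)
E
```

```text
t 10.88 pos [ 0.5911 -0.0406  0.0845] j6 -0.1 F [2.98 0.25 4.17] M [ 0.183 -0.7    0.033] op 0.204
shift [0.5 1.4 1.5] rot [-0.21 -0.01  0.08] tool axes x,y,z: [[0.103, -0.995, 0.0], [-0.995, -0.103, -0.004], [0.004, 0.0, -1.0]]
```

>>> jog_arm:
  steps: "0 0 0 0 0 4 0;0 0 0 0 0 8 0;0 0 0 0 0 12 0;0 0 0 0 0 16 0;0 0 0 0 0 20 0;0 0 0 0 0 24 0;0 0 0 0 0 28 0;0 0 0 0 0 32 0;0 0 0 0 0 33 0;0 0 0 0 0 33 0;0 0 0 0 0 33 0"

```text
t: 11.8
position: [0.5914, -0.0407, 0.0845]
ee_rot: [-0.523, 0.853, -0.001, 0.002]
wrist_force: [5.6, 0.4, 6.2]
opening: 0.207
```

```bash
cat >> h.py <<'E'
def look(tag):
    a=cap('scene');b=cap('top')
    A=cv2.resize(a['img'][150:265,200:340,::-1],(560,460),interpolation=cv2.INTER_CUBIC)
    B=cv2.resize(b['img'][170:250,180:320,::-1],(560,320),interpolation=cv2.INTER_CUBIC)
    cv2.imwrite(f'pics/{tag}.png',A);cv2.imwrite(f'pics/{tag}t.png',B)
    return a,b
def st():
    for i in range(1):
        s=env.get_state();tw=R.from_quat(s['ee_rot']).as_matrix()
        print('t',round(s['t'],2),'pos',s['position'].round(4),'yaw_y',np.degrees(np.arctan2(tw[1,1],tw[0,1])).round(2),'j6',s['joint_positions'][5].round(3),'F',s['wrist_force'].round(2),'M',s['moment'].round(3),'op',round(s['opening'],3))
E
python3 - <<'E'
from h import *
st();look('a1');st()
E
```

```text
t 11.8 pos [ 0.5914 -0.0407  0.0845] yaw_y 153.01 j6 -0.676 F [5.64 0.35 6.19] M [ 0.069 -1.154 -0.024] op 0.207
t 11.9 pos [ 0.5914 -0.0406  0.0845] yaw_y 153.02 j6 -0.676 F [5.46 0.63 5.02] M [ 0.048 -1.119  0.019] op 0.2
```

View pics/a1.png

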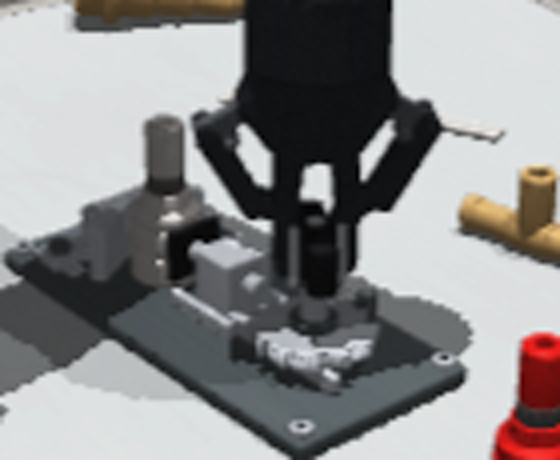

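>>> jog_arm:
  steps: "-0.4 -0.8 0 0 0 4 0;-0.4 -0.8 0 0 0 8 0;-0.4 -0.8 0 0 0 12 0;-0.4 -0.8 0 0 0 16 0;-0.4 -0.8 0 0 0 20 0;-0.4 -0.8 0 0 0 24 0;-0.4 -0.8 0 0 0 28 0;-0.4 -0.8 0 0 0 30 0;-0.4 -0.8 0 0 0 30 0;-0.4 -0.8 0 0 0 30 0"

```text
t: 12.73
position: [0.5916, -0.0408, 0.0845]
ee_rot: [-0.284, 0.959, -0.0, 0.001]
wrist_force: [2.7, 0.1, 6.9]
opening: 0.202
```

```bash
python3 - <<'E'
from h import *
st();look('a2');st()
E
```

```text
t 12.73 pos [ 0.5916 -0.0408  0.0845] yaw_y 123.01 j6 -1.2 F [2.69 0.08 6.95] M [ 0.071 -0.807  0.021] op 0.202
t 12.83 pos [ 0.5916 -0.0408  0.0845] yaw_y 123.01 j6 -1.2 F [3.47 0.34 7.01] M [ 0.054 -0.81   0.044] op 0.2
```

View pics/a2.png

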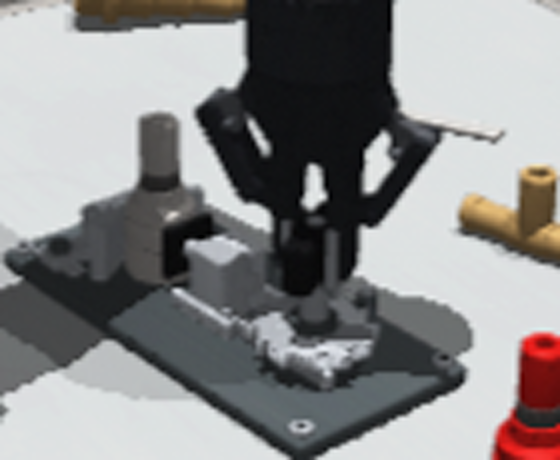

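>>> jog_arm:
  steps: "0 0 0 0 0 4 0;0 0 0 0 0 8 0;0 0 0 0 0 12 0;0 0 0 0 0 16 0;0 0 0 0 0 20 0;0 0 0 0 0 24 0;0 0 0 0 0 28 0;0 0 0 0 0 30 0;0 0 0 0 0 30 0;0 0 0 0 0 30 0"

```text
t: 13.67
position: [0.5917, -0.041, 0.0845]
ee_rot: [-0.026, 1.0, -0.0, 0.001]
wrist_force: [4.4, -1.1, 5.8]
opening: 0.204
```

```bash
python3 - <<'E'
from h import *
from scipy.optimize import least_squares
st();a,b=look('a3');st()
for i in range(4):
    c=env.capture('scene');st()
P=cloud(a)
m=(np.hypot(P[...,0]-.575,P[...,1]-.096)<.03)&(P[...,2]>.072)&(P[...,2]<.108)
q=P[m];f=least_squares(lambda c:np.hypot(q[:,0]-c[0],q[:,1]-c[1])-.0115,[.577,.089],loss='soft_l1',f_scale=.001);print('shank',f.x,len(q),np.std(f.fun))
E
```

```text
t 13.67 pos [ 0.5917 -0.041   0.0845] yaw_y 93.02 j6 -1.723 F [ 4.43 -1.08  5.78] M [-0.244 -0.911  0.093] op 0.204
t 13.77 pos [ 0.5916 -0.041   0.0845] yaw_y 93.02 j6 -1.723 F [ 3.02 -1.26  6.46] M [-0.272 -0.898  0.07 ] op 0.207
t 13.82 pos [ 0.5917 -0.041   0.0845] yaw_y 93.03 j6 -1.723 F [ 3.38 -0.19  6.38] M [-0.322 -0.906  0.091] op 0.208
t 13.87 pos [ 0.5917 -0.041   0.0845] yaw_y 93.02 j6 -1.723 F [ 3.21 -1.52  6.2 ] M [-0.223 -0.893  0.065] op 0.202
t 13.92 pos [ 0.5917 -0.0411  0.0845] yaw_y 93.02 j6 -1.723 F [ 3.48 -0.2   6.34] M [-0.271 -0.918  0.043] op 0.203
t 13.97 pos [ 0.5917 -0.041   0.0845] yaw_y 93.02 j6 -1.723 F [ 3.7  -0.42  5.91] M [-0.285 -0.883  0.081] op 0.197
shank [0.57398881 0.09621301] 161 0.0018923389073015927
```

View pics/a3.png

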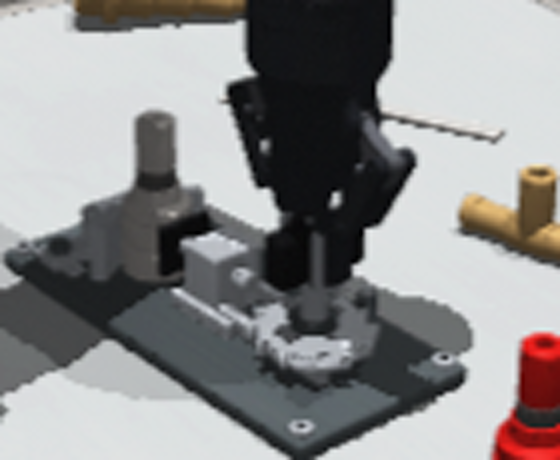

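View pics/a3t.png

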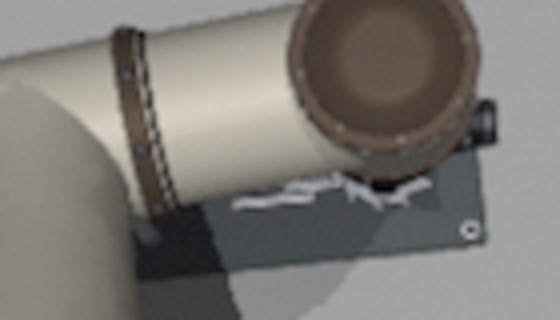

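>>> jog_arm:
  steps: "0 0 0 0 0 4 0;0 0 0 0 0 8 0;0 0 0 0 0 12 0;0 0 0 0 0 16 0;0 0 0 0 0 20 0;0 0 0 0 0 24 0;0 0 0 0 0 28 0;0 0 0 0 0 30 0;0 0 0 0 0 30 0;0 0 0 0 0 30 0"

```text
t: 14.8
position: [0.5916, -0.0413, 0.0845]
ee_rot: [0.233, 0.972, -0.0, 0.001]
wrist_force: [3.1, -1.7, 5.6]
opening: 0.209
```

```bash
python3 - <<'E'
from h import *
from scipy.optimize import least_squares
st();a,b=look('a4');st()
M=[]
for i in range(6):
    c=env.capture('scene');M.append(env.get_state()['moment'][2])
print(np.mean(M),np.std(M))
P=cloud(a)
m=(np.hypot(P[...,0]-.575,P[...,1]-.096)<.03)&(P[...,2]>.072)&(P[...,2]<.108)
q=P[m];f=least_squares(lambda c:np.hypot(q[:,0]-c[0],q[:,1]-c[1])-.0115,[.577,.089],loss='soft_l1',f_scale=.001);print('shank',f.x,len(q),np.std(f.fun))
E
```

```text
t 14.8 pos [ 0.5916 -0.0413  0.0845] yaw_y 63.04 j6 -2.246 F [ 3.11 -1.69  5.64] M [-0.531 -0.807  0.2  ] op 0.209
t 14.9 pos [ 0.5916 -0.0412  0.0845] yaw_y 63.05 j6 -2.246 F [ 3.94 -2.24  6.65] M [-0.502 -0.834  0.204] op 0.209
0.1565577884705026 0.013379384973730264
shank [0.57393304 0.09642673] 160 0.002026948940011379
```

View pics/a4.png

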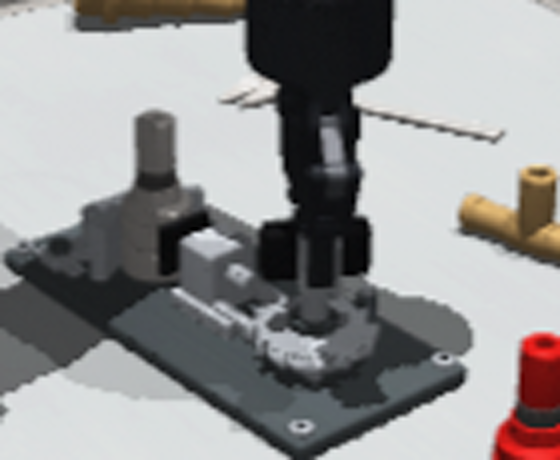

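>>> jog_arm:
  steps: "0 0 0 0 0 1 0;0 0 0 0 0 1.5 0;0 0 0 0 0 1.5 0;0 0 0 0 0 1 0;0 0 0 0 0 0 0;0 0 0 0 0 -1 0;0 0 0 0 0 -2 0;0 0 0 0 0 -2.5 0;0 0 0 0 0 -2.5 0;0 0 0 0 0 -2.5 0"

```text
t: 16.03
position: [0.5916, -0.0412, 0.0845]
ee_rot: [0.212, 0.977, -0.0, 0.001]
wrist_force: [3.7, -2.0, 6.4]
opening: 0.206
```

```bash
python3 - <<'E'
from h import *
st()
M=[]
for i in range(6):
    c=env.capture('scene');M.append(env.get_state()['moment'][2])
print(np.mean(M),np.std(M))
E
```

```text
t 16.03 pos [ 0.5916 -0.0412  0.0845] yaw_y 65.55 j6 -2.203 F [ 3.73 -2.03  6.37] M [-0.467 -0.858  0.155] op 0.206
0.18266638853804365 0.014766402610877867
```

>>> jog_arm:
  steps: "0 0 0 0 0 -0.5 0;0 0 0 0 0 -1 0;0 0 0 0 0 -1.5 0;0 0 0 0 0 -2 0;0 0 0 0 0 -2 0"

```text
t: 16.75
position: [0.5916, -0.0413, 0.0845]
ee_rot: [0.195, 0.981, -0.0, 0.001]
wrist_force: [3.4, -1.5, 6.0]
opening: 0.203
```

```bash
python3 - <<'E'
from h import *
st()
M=[]
for i in range(4):
    c=env.capture('scene');M.append(env.get_state()['moment'][2])
print(np.mean(M),np.std(M))
E
```

```text
t 16.75 pos [ 0.5916 -0.0413  0.0845] yaw_y 67.5 j6 -2.168 F [ 3.42 -1.49  5.98] M [-0.462 -0.841 -0.015] op 0.203
-0.00487218031671446 0.03802178917183519
```

>>> jog_arm:
  steps: "0 0 0 0 0 0 0.25;0 0 0 0 0 0 0.35;0 0 0 0 0 0 0.5;0 0 0 0 0 0 0.6;0 0 0 0 0 0 0.6;0 0 0 0 0 0 0.6"

```text
t: 17.45
position: [0.59, -0.0409, 0.083]
ee_rot: [0.196, 0.981, -0.0, -0.001]
wrist_force: [0.3, 0.4, -0.4]
opening: 0.6
```

>>> jog_arm:
  steps: "0 0 -8 0 0 0 0.6;0 0 -20 0 0 0 0.6;0 0 -40 0 0 0 0.6;0 0 -70 0 0 0 0.6;0 0 -100 0 0 0 0.6;0 0 -130 0 0 0 0.6;0 0 -160 0 0 0 0.6;0 0 -160 0 0 0 0.6"

```text
t: 18.12
position: [0.5937, -0.0409, 0.2516]
ee_rot: [0.195, 0.981, 0.001, 0.007]
wrist_force: [0.7, -0.3, 0.1]
opening: 0.604
```

```bash
python3 - <<'E'
from h import *
look('a5');rel(.40,-.30,.25,65)
E
```

```text
t 18.22 pos [ 0.5909 -0.0407  0.2455] j6 -2.17 F [-0.96 -0.51 -0.68] M [-0.04   0.044  0.031] op 0.598
shift [  76.5 -312.8   -5.5] rot [0.14 0.18 2.38] tool axes x,y,z: [[-0.923, 0.385, -0.003], [0.385, 0.923, 0.002], [0.004, 0.001, -1.0]]
```

View pics/a5.png

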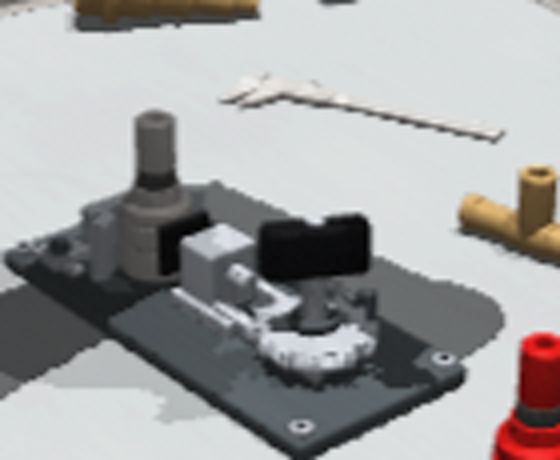

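>>> jog_arm:
  steps: "76 -313 0 0 0 0 0.6;76 -313 0 0 0 0 0.6;76 -313 0 0 0 0 0.6;76 -313 0 0 0 0 0.6;76 -313 0 0 0 0 0.6;76 -313 0 0 0 0 0.6;76 -313 0 0 0 0 0.6;76 -313 0 0 0 0 0.6;76 -313 0 0 0 0 0.6;76 -313 0 0 0 0 0.6;76 -313 0 0 0 0 0.6"

```text
t: 19.13
position: [0.3996, -0.3003, 0.2425]
ee_rot: [0.196, 0.981, 0.0, -0.001]
wrist_force: [0.0, 1.6, 0.3]
opening: 0.6
```

```bash
python3 - <<'E'
from h import *
a,b=look('a6');P=cloud(b)
cv2.imwrite('pics/a6f.png',a['img'][:,:,::-1])
near=(P[...,0]>.53)&(P[...,0]<.65)&(P[...,1]>-.09)&(P[...,1]<.01)&(P[...,2]>.085)
r=cv2.minAreaRect((P[near][:,:2]*1000).astype(np.float32));print('bar',r)
m=(np.hypot(P[...,0]-.575,P[...,1]-.096)<.03)&(P[...,2]>.104)
v,u=np.nonzero(m);p=ray(b,u.mean(),v.mean(),.110);print(len(u),p, 'clamp x rel knob',(p[:2]-np.array([.5904,-.0408]))@np.array([-.1017,.9948])-.105)
E
```

```text
bar ((590.7177734375, -40.19641876220703), (17.96319580078125, 59.286643981933594), 67.52781677246094)
67 [0.57565995 0.0969717  0.11      ] clamp x rel knob 0.03355435213341425
```

View pics/a6t.png

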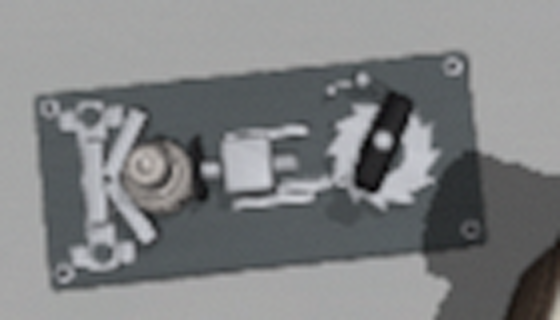

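View pics/a6f.png

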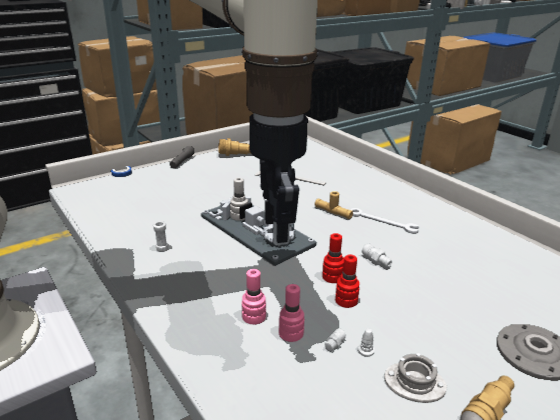

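```bash
python3 - <<'E'
from h import *
st();print(env.finish_job())
E
```

```text
t 19.23 pos [ 0.4004 -0.2998  0.2428] yaw_y 67.45 j6 -1.647 F [-0.16 -0.83 -0.41] M [ 0.023  0.014 -0.002] op 0.603
the job is handed in; nothing more can be done
None
```

I stood the grey arbor on the seat and let go of it. I then turned the knob clockwise four clicks, eased back until the pawl carried the load, and let go. The job was handed in at about 19 s, with the gripper clear of everything.

**Last checks**
- **Wheel:** the bar stands 118.8° from where it started, which is the fourth tooth (120°) within the stated fall-back. The hand torque dropped from about 0.18 N m to about 0 over the last 2° of easing back, so the pawl has caught.
- **Arbor:** it stands upright in the V, about 8 mm further along +x than the seat point. It did not move between the third and fourth clicks.
- **Squeeze:** the arbor's position gives about 7 mm (roughly 14–15 N). The torque at the fourth click, about 0.16–0.18 N m, gives roughly 10–16 N, with friction the main uncertainty.
- **Other things:** the pictures show no sign of the look-alikes or bystanders having been moved.

**What disagreed**
- The scene and top cameras differed by up to 4 mm on where the knob is. I used a value in between, and the grip then showed only 3–6 N of side force.
- The plunger still showing, read roughly from the top picture, was about 10 mm. The squeeze estimate implies about 13 mm, but that reading is coarse, and 10 mm would put the squeeze at the top of the allowed range.

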